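# Refile an instrument case in a full rack

### The arm

A 6-joint arm with a two-finger parallel gripper is mounted at the origin on the work surface. World frame = base frame: x ahead of the robot, y to its left, z up, the work surface at z = 0. Lengths are in m, angles in rad, forces in N, time in s.
With the tool pointing down it reaches from about 0.325 to 0.9 m from the base axis. Payload 3.5 kg.
Tool frame: the origin (TCP) lies at the very end of the fingers, on their centre line; the grasp point (between the pads) lies 19 mm behind it (manip.grip_depth is the z of the grasp point in the tool frame, in m); z points along the fingers, y is the line along which they close (so a half turn about z gives the same grasp; the last joint's range is limited). The gripper opens to 85 mm and grips with 20 to 120 N. Pads are 22 mm wide; open, the fingers measure 114 mm over their backs; the gripper's body (76 mm by 85 mm) begins 54 mm behind the grasp point. The pads swing forward as they close: fully open they stand 13 mm farther back than shut.
Start: joints at [-1.358, 0.276, -0.026, 1.268, 0, 1.467], TCP at [0.194, -0.594, 0.231] pointing down, gripper open.
Joint ranges: [-3.12, 3.12], [-0.85, 1.88], [-1.08, 1.24], [-1.95, 2.15], [-1.57, 1.53], [-3.14, 3.14]. Speed limits (rad/s): [2.57, 2.57, 3.14, 3.14, 3.14, 3.14].

### API

Orientations are given as a unit quaternion [x, y, z, w].
In Python, from station import manip gives the robot as it stands.
- The arm moves only by the tool arm_command, never from a script. Its argument "targets" is one flat list of numbers, 4 for each row, row after row: the shift along the tool's x, y, z in m, then the turn about the tool's z in degrees. A call has 1 to 5 rows; each row shifts and turns the commanded pose from where the row before left it, along the tool's axes as they then stand; what a row does not reach is not made up. A row lasts 1/8 s, in which the tool goes at most 62.5 mm and 10.7 degrees, less where a joint would pass 70% of its speed; a pose out of reach is approached as far as the arm can. A call with a gripper value outside its range is refused whole. "fingers" is the closure, from 0 (fully open) to 1 (shut), set as the call begins (left out, the last holds). The fingers move at their own pace and stop on an object; the grip force is fixed at half the most. Time passes only in rows, so rows that do not move let the fingers close. It gives the time, the measured TCP pose, the force, the opening and the grip force at its end, in the units of the state.
- manip.get_obs(): the state, without advancing time (a new reading comes with each control period).
- manip.camera(name): name is "side" or "top" or "wrist"; returns the picture (384x512x3 uint8, red, green, blue); there is no depth.
- manip.camera_model(name): a dict with "mtx" (3x3 intrinsics, pixels), "extrinsics" (4x4, takes a point from camera to world coordinates); the wrist camera has in their place "tool_from_camera" (4x4, takes a point from camera to tool coordinates, whose origin is the TCP and whose axes are the flange's). Camera axes: x right, y down, z forward; pixel columns grow to the right and rows downward; lengths in m; the calibration is good to about 2 mm. A picture is of the moment at which its call begins: read the wrist's pose just before it. camera_model takes no time and is no camera call.
- manip.sign_off(): hands the job in; it is judged then, once.
Trained networks look in the newest picture that a camera, given by its name, has taken for a name from the list of things; names that differ only in an ending like _2 or _b are one class to them, and where a whole thing is asked for, a point or a joint stands for the part that bears it (a point fixed in the world has none). Each returns a list of dicts, best first, with "confidence" (0 to 1); they miss things now and then, are a little off and sometimes report something else, mostly with a low value. They report only what shows in the picture. A call takes as long as a camera call.
- manip.look_for(camera, query): "rect" ([centre column, centre row, width, height] in pixels, round what is visible of it).
- manip.place_of(camera, query): "pixel" ([column, row] in pixels: a listed point, or the origin of a listed thing).
The state is a dict: "time_s": time; "joint_pos": joint angles; "joint_velocities": joint speeds; "joint_efforts": joint torques, N m; "ee_pos": TCP position; "tcp_rot": TCP orientation; "wrist_force": force on the tool from outside, world axes, zero at the start; "moment": the same for the moment, N m; "gripper_width": opening from 0.0 (shut) to 1.0 (fully open); "grip_force": force on a finger pad.
Only numpy, scipy, OpenCV 4.12 (cv2) and the standard library are available. Lean on these libraries where they do the work, as an engineer would, in place of code of your own. Each camera call takes 0.05 s, during which the arm holds its last target. There are 200 camera calls.

### The job

Put the loose instrument case back into the middle of the row in the steel rack, two cases on each side of it, its rib in line with the others, standing upright and fully down on the rack's floor. The row has no gap there: gently slide the cases apart to either end of the rack, feeling for the ends, then slide the loose case down between them. Never ram or squeeze the cases hard against each other, keep those in the rack upright and on its floor, and leave the can, the mug and the wrench alone.

Things in the scene. Friction and masses are not known exactly. Their poses are not given: they have to be found in the camera images.
- case_new_mid (a point): The loose grey plastic case, upright on the bench before the rack. All cases alike: body 90 (x, depth) x 56 (y) x 55 mm high, long edges rounded 3 mm, 0.15 to 0.31 kg. On the lid a centred black grip rib, 60 (x) x 12 (y) x 32 mm high, pinched across y; it spans 27.5 to 59.5 mm above this point. Point: centre of the body, 27.5 mm above its underside. x depth, y thickness, z up.
- case_a_mid (a point): Like case_new (same point and axes), the leftmost (+y) of four in the rack: a, b, c, d from +y to -y along the row, faces touching at the start, ribs 56 mm apart (44 mm free between two ribs: open a gripper only 20 to 50 mm there). They stand on the rack's floor, 6 mm above the bench, and slide on it with friction of about 0.5 to 0.7.
- case_b_mid (a point): Like case_new, second from the left; its -y face touches case_c at the start. The rack is a fixed dark steel tray turned as the row is, 100 mm deep inside, so a case has 5 mm of play front and back; its front and back lips stand 8 mm above its floor. Its end walls are 50 mm high and 283 mm apart inside: 3 mm more than five cases.
- case_c_mid (a point): Like case_new, third from the left. The rack's free room (about 59 mm) lies at the two ends of the row, 14 to 24 mm at one (either one) and the rest at the other. Where the end walls stand is not measured: they must be felt. Sliding two cases together takes about 1.5 to 5 N; then the wall stops them hard. The loose case fits only once both pairs are at the walls.
- case_d_mid (a point): Like case_new, the rightmost (-y) of the row in the rack.
- spray: Bystander: upright aluminium spray can, 58 mm across, 170 mm high, on the bench well to one side. Origin at the centre of its underside. Leave alone.
- mug: Bystander: white mug, 80 mm across, 95 mm high, on the bench well to one side. Origin at the centre of its underside. Leave alone.
- wrench: Bystander: steel wrench, 180 mm long, lying on the bench at the side. Leave alone.

How it is judged:
By the outcome, as a careful person would: the job done as asked, in the order asked, and still so for the second after the job is handed in, with the robot touching nothing.
It also fails if it takes over 72 s, if anything falls off the work surface, if the arm or the gripper's body presses on something with over 40 N, if the wrist force passes 120 N, or if a joint passes its speed limit or range.

## Working session

There is one attempt and no reset: what is moved stays moved. The work goes in short steps, Python scripts to look and compute and a tool call to move; the robot and the scene stay as the last step left them, time stands still between calls to the robot, and variables do not carry over. Pictures are saved under pics/ and viewed, at most 10 in all, crops included, and the job is handed in when it is done.

Besides the shell and the picture viewer there is one more tool, called after "Call:" as name(argument=value, ...) on one line, values as JSON. arm_command: Moves the arm, as the interface text tells. Its arguments: {"type":"object","properties":{"targets":{"type":"array","items":{"type":"number"}},"fingers":{"type":"number"}},"required":["targets"]}

```bash
mkdir -p pics
cat > h.py <<'E'
import numpy as np, cv2
from station import manip
from scipy.spatial.transform import Rotation as R
def ray(cam,px,obs=None):
    m=manip.camera_model(cam)
    if cam=='wrist':
        o=obs or manip.get_obs(); T=np.eye(4); T[:3,:3]=R.from_quat(o['tcp_rot']).as_matrix(); T[:3,3]=o['ee_pos']
        E=T@np.array(m['tool_from_camera'])
    else: E=np.array(m['extrinsics'])
    d=E[:3,:3]@np.linalg.inv(np.array(m['mtx']))@[px[0],px[1],1]
    return E[:3,3],d
def atz(cam,px,z,obs=None):
    c,d=ray(cam,px,obs); return c+d*(z-c[2])/d[2]
def save(cam,name):
    im=manip.camera(cam); cv2.imwrite(f'pics/{name}.png',im[:,:,::-1]); return im
E
python3 - <<'E'
from h import *
o=manip.get_obs(); print(o, manip.grip_depth)
print(R.from_quat(o['tcp_rot']).as_matrix().round(3))
a=save('top','top1'); b=save('side','side1')
cv2.imwrite('pics/both1.png',np.hstack([a,b])[:,:,::-1][:,:,:].copy()) 
im=cv2.imread('pics/both1.png'); cv2.imwrite('pics/both1s.png',cv2.resize(im,(800,300)))
for q in ['case_new_mid','case_a_mid','case_b_mid','case_c_mid','case_d_mid','spray','mug','wrench']:
    for cam in ['top','side']:
        r=manip.place_of(cam,q)
        print(q,cam,[(np.round(x['pixel'],1),round(x['confidence'],2),atz(cam,x['pixel'],.0335 if 'case_' in q and 'new' not in q else .0275 if 'new' in q else 0)[:2].round(3)) for x in r[:5]])
E
```

```text
{'time_s': 0.0, 'joint_pos': array([-1.35841045e+00,  2.77173341e-01, -2.79155647e-02,  1.26798331e+00,
       -4.21243845e-05,  1.46740554e+00]), 'joint_velocities': array([-0.00076205, -0.00011533, -0.0017066 ,  0.00151661,  0.00091466,
        0.00082668]), 'joint_efforts': array([ 1.05617142e-03, -4.45506155e+01,  2.95203549e+01,  1.64309854e-02,
        1.47549654e-04, -9.72431906e-06]), 'ee_pos': array([ 0.19391374, -0.59332642,  0.23011831]), 'tcp_rot': array([ 9.87560866e-01,  1.57233078e-01, -8.30154640e-05, -1.13510905e-03]), 'wrist_force': array([-0.47954737, -0.46546023,  0.20843892]), 'moment': array([-0.03447654, -0.02428819, -0.00250852]), 'grip_force': 0.0, 'gripper_width': 0.9953377645455493} -0.0187
[[ 0.951  0.311 -0.001]
 [ 0.311 -0.951  0.002]
 [ 0.    -0.002 -1.   ]]
case_new_mid top [(array([268.7, 226. ]), 0.86, array([0.462, 0.018]))]
case_new_mid side [(array([297.1, 206.9]), 0.96, array([0.443, 0.021]))]
case_a_mid top [(array([269.1, 166.2]), 0.85, array([0.651, 0.019]))]
case_a_mid side [(array([236.4, 191.6]), 0.8, array([0.646, 0.023]))]
case_b_mid top [(array([287.3, 163.5]), 0.92, array([ 0.66 , -0.038]))]
case_b_mid side [(array([244. , 186.6]), 0.92, array([ 0.638, -0.016]))]
case_c_mid top [(array([303.6, 166.2]), 0.92, array([ 0.652, -0.09 ]))]
case_c_mid side [(array([254.5, 175.7]), 0.65, array([ 0.638, -0.096]))]
case_d_mid top [(array([324.6, 167.2]), 0.91, array([ 0.65 , -0.156]))]
case_d_mid side [(array([259.5, 169.5]), 0.66, array([ 0.64 , -0.144]))]
spray top [(array([167.6, 212. ]), 0.64, array([0.502, 0.345]))]
spray side [(array([231.4, 273.6]), 0.89, array([0.502, 0.339]))]
mug top [(array([389.6, 203.8]), 0.74, array([ 0.538, -0.372]))]
mug side []
wrench top [(array([153.9, 153.6]), 0.76, array([0.692, 0.396]))]
wrench side [(array([151. , 269.1]), 0.96, array([0.698, 0.406])), (array([260.5, 166.8]), 0.35, array([ 0.672, -0.223]))]
```

View pics/both1s.png

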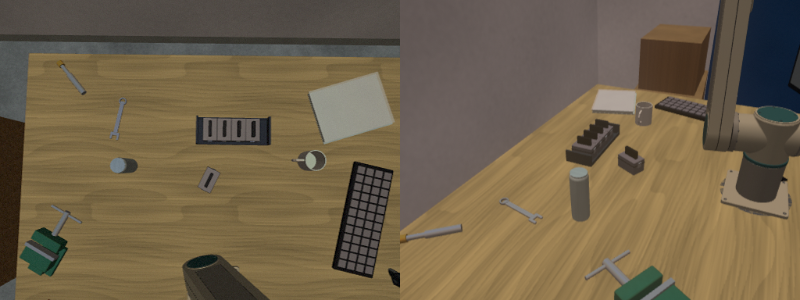

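Top view (left half): the row runs nearly along y at about (235,130), and the loose case at (209,180) is yawed roughly 30°. The bystanders stand well clear. I'm moving over the row.

Call:
arm_command(targets=[0.033,-0.026,-0.006,0,0.033,-0.026,-0.006,0,0.033,-0.026,-0.006,0,0.033,-0.026,-0.006,0,0.033,-0.026,-0.006,0], fingers=0.5)

```text
time_s: 1.52
ee_pos: [0.3112, -0.4182, 0.2617]
tcp_rot: [0.988, 0.157, 0.0, 0.0]
wrist_force: [-0.3, 0.1, 0.6]
gripper_width: 0.501
grip_force: 0.0
```

Call:
arm_command(targets=[0.033,-0.026,-0.006,0,0.033,-0.026,-0.006,0,0.033,-0.026,-0.006,0,0.033,-0.026,-0.006,0,0.033,-0.026,-0.006,0])

```text
time_s: 2.15
ee_pos: [0.4277, -0.2433, 0.2917]
tcp_rot: [0.988, 0.157, 0.0, 0.0]
wrist_force: [0.6, -0.0, 0.3]
gripper_width: 0.501
grip_force: 0.0
```

Call:
arm_command(targets=[0.033,-0.026,0,0,0.033,-0.026,0,0,0.033,-0.026,0,0,0.033,-0.026,0,9,0,0,0,9])

```text
time_s: 2.78
ee_pos: [0.5214, -0.1024, 0.2913]
tcp_rot: [1.0, 0.0, 0.0, -0.0]
wrist_force: [-0.7, -0.5, 0.4]
gripper_width: 0.501
grip_force: 0.0
```

Run:
```python
from h import *
o=manip.get_obs(); print(o['time_s'],o['ee_pos'],o['gripper_width'],o['wrist_force']); print(R.from_quat(o['tcp_rot']).as_matrix().round(3))
m=manip.camera_model('wrist'); print(np.array(m['tool_from_camera']).round(3),m['mtx'])
save('wrist','w1')
for q in ['case_new_mid','case_a_mid','case_b_mid','case_c_mid','case_d_mid']:
    r=manip.place_of('wrist',q)
    print(q,[(np.round(x['pixel'],1),round(x['confidence'],2),atz('wrist',x['pixel'],.0335 if 'new' not in q else .0275,o)[:2].round(4)) for x in r[:5]])
```

```text
2.775 [ 0.52144075 -0.10240281  0.29132773] 0.5009847722725324 [-0.74586202 -0.46772602  0.35839218]
[[ 1.     0.     0.001]
 [ 0.    -1.     0.   ]
 [ 0.001 -0.    -1.   ]]
[[ 0.    -0.96  -0.281  0.072]
 [ 1.    -0.     0.001  0.001]
 [-0.001 -0.281  0.96  -0.144]
 [ 0.     0.     0.     1.   ]] [[277.20644435   0.         259.03028237]
 [  0.         277.20644435 191.37822538]
 [  0.           0.           1.        ]]
case_new_mid [(array([176.3, 208.1]), 0.63, array([0.4474, 0.0254]))]
case_a_mid [(array([166.7,  65.3]), 0.94, array([0.6512, 0.0195]))]
case_b_mid [(array([208.3,  65. ]), 0.81, array([ 0.6516, -0.0359]))]
case_c_mid []
case_d_mid [(array([296.5,  67.5]), 0.64, array([ 0.6486, -0.1534]))]
```

View pics/w1.png

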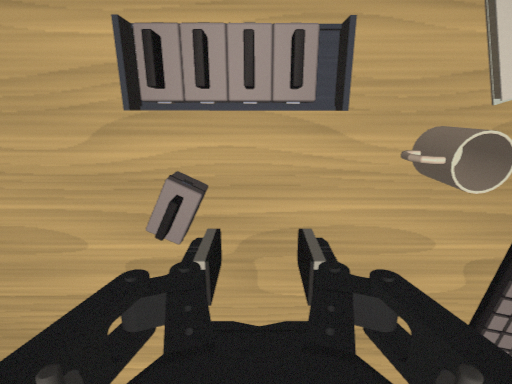

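The wrist view shows the row square to the tool, with ribs at columns 152, 201, 249 and 297 (rows 30–90) and free room mostly on the right. The loose case is at (178,208), yawed about 25°. I'm going down over case b for a close look.

Call:
arm_command(targets=[0.026,-0.013,0.028,0,0.026,-0.013,0.028,0,0.026,-0.013,0.028,0,0.026,-0.013,0.028,0,0.025,-0.013,0.028,0])

```text
time_s: 3.7
ee_pos: [0.6499, -0.0398, 0.1505]
tcp_rot: [1.0, 0.001, 0.0, 0.0]
wrist_force: [-0.2, -0.1, -0.0]
gripper_width: 0.502
grip_force: 0.0
```

Run:
```python
from h import *
o=manip.get_obs(); print(o['time_s'],o['ee_pos'],o['gripper_width'],o['wrist_force'])
save('wrist','w2')
for q in ['case_a_mid','case_b_mid','case_c_mid','case_d_mid']:
    r=manip.place_of('wrist',q)
    print(q,[(np.round(x['pixel'],1),round(x['confidence'],2),atz('wrist',x['pixel'],.0335,o)[:2].round(4)) for x in r[:5]])
# project planned rib b top
```

```text
3.7 [ 0.64987737 -0.03978046  0.15046979] 0.5015376097899169 [-0.17241579 -0.11133001 -0.03405421]
case_a_mid [(array([195.6, 189.4]), 0.7, array([0.6478, 0.0212]))]
case_b_mid [(array([254.3, 189.1]), 0.9, array([ 0.6482, -0.0362]))]
case_c_mid [(array([311.3, 187.7]), 0.83, array([ 0.6497, -0.0918]))]
case_d_mid [(array([370.4, 188.8]), 0.87, array([ 0.6487, -0.1496]))]
```

View pics/w2.png

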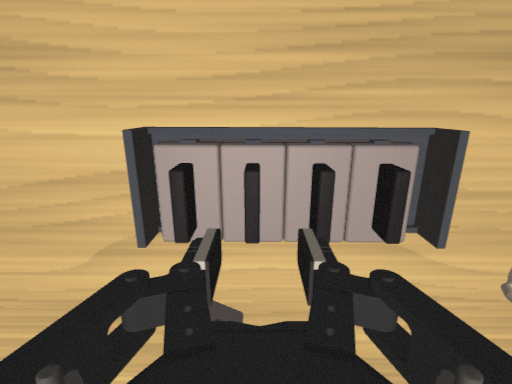

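Seen close up, the ribs are at columns 180, 252, 322 and 393, and rib b is about 3 mm left of the tool centre. I'm going down and gripping b.

Call:
arm_command(targets=[0,-0.003,0.02,0,0,0,0.025,0,0,0,0.025,0,0,0,0.014,0,0,0,0,0])

```text
time_s: 4.58
ee_pos: [0.6483, -0.0368, 0.0673]
tcp_rot: [1.0, 0.001, -0.0, -0.0]
wrist_force: [1.2, -0.6, -0.4]
gripper_width: 0.5
grip_force: 0.0
```

Call:
arm_command(targets=[0,0,0,0,0,0,0,0,0,0,0,0,0,0,0,0,0,0,0,0], fingers=1)

```text
time_s: 5.2
ee_pos: [0.6502, -0.0359, 0.0689]
tcp_rot: [1.0, 0.001, 0.001, -0.0]
wrist_force: [-0.2, 3.7, 5.1]
gripper_width: 0.125
grip_force: 62.2
```

Call:
arm_command(targets=[0,0,-0.001,0,0,-0.002,0,0,0,-0.002,0,0,0,-0.002,0,0,0,-0.002,0,0])

```text
time_s: 5.82
ee_pos: [0.6493, -0.03, 0.0687]
tcp_rot: [1.0, 0.0, 0.0, 0.002]
wrist_force: [-0.0, -6.0, 3.3]
gripper_width: 0.124
grip_force: 62.0
```

Call:
arm_command(targets=[0,-0.001,0,0,0,-0.001,0,0,0,-0.001,0,0,0,-0.001,0,0])

```text
time_s: 6.32
ee_pos: [0.6492, -0.0258, 0.0687]
tcp_rot: [1.0, 0.0, 0.0, 0.002]
wrist_force: [0.0, -4.2, 2.6]
gripper_width: 0.128
grip_force: 61.8
```

Call:
arm_command(targets=[0,-0.001,0,0,0,-0.001,0,0,0,-0.001,0,0])

```text
time_s: 6.7
ee_pos: [0.6492, -0.0229, 0.0687]
tcp_rot: [1.0, 0.0, 0.0, 0.002]
wrist_force: [-0.0, -7.4, 3.3]
gripper_width: 0.128
grip_force: 62.0
```

Call:
arm_command(targets=[0,-0.001,0,0,0,-0.001,0,0])

```text
time_s: 6.95
ee_pos: [0.6491, -0.0209, 0.0687]
tcp_rot: [1.0, 0.0, 0.0, 0.002]
wrist_force: [0.4, -4.1, 2.3]
gripper_width: 0.13
grip_force: 61.8
```

Call:
arm_command(targets=[0,-0.001,0,0,0,-0.001,0,0])

```text
time_s: 7.2
ee_pos: [0.6491, -0.0189, 0.0687]
tcp_rot: [1.0, 0.0, 0.0, 0.002]
wrist_force: [-0.6, -4.5, 4.0]
gripper_width: 0.127
grip_force: 62.1
```

Call:
arm_command(targets=[0,-0.001,0,0,0,-0.001,0,0])

```text
time_s: 7.45
ee_pos: [0.6491, -0.0169, 0.0687]
tcp_rot: [1.0, 0.0, 0.0, 0.002]
wrist_force: [1.1, -6.6, 5.2]
gripper_width: 0.126
grip_force: 62.3
```

Call:
arm_command(targets=[0,-0.001,0,0,0,-0.001,0,0])

```text
time_s: 7.7
ee_pos: [0.6491, -0.0149, 0.0687]
tcp_rot: [1.0, 0.0, 0.0, 0.002]
wrist_force: [-0.8, -6.6, 5.0]
gripper_width: 0.129
grip_force: 62.3
```

Call:
arm_command(targets=[0,-0.001,0,0,0,-0.001,0,0])

```text
time_s: 7.95
ee_pos: [0.6492, -0.0137, 0.0687]
tcp_rot: [1.0, 0.0, 0.0, 0.003]
wrist_force: [0.6, -8.9, 2.7]
gripper_width: 0.128
grip_force: 62.0
```

Call:
arm_command(targets=[0,-0.001,0,0])

```text
time_s: 8.07
ee_pos: [0.6492, -0.0136, 0.0687]
tcp_rot: [1.0, -0.0, 0.0, 0.004]
wrist_force: [0.2, -11.0, 3.9]
gripper_width: 0.13
grip_force: 62.0
```

Wall felt: b stopped at y≈-0.0136 and the force rose to 11 N. I'm relieving the push, releasing, and moving over to c.

Call:
arm_command(targets=[0,0.002,0,0,0,0,0,0])

```text
time_s: 8.32
ee_pos: [0.6492, -0.0137, 0.0687]
tcp_rot: [1.0, 0.0, 0.0, 0.001]
wrist_force: [-0.3, -5.4, 4.2]
gripper_width: 0.13
grip_force: 62.1
```

Call:
arm_command(targets=[0,0,0,0,0,0,0,0,0,0,0,0], fingers=0.5)

```text
time_s: 8.7
ee_pos: [0.6483, -0.0115, 0.0676]
tcp_rot: [1.0, 0.001, -0.001, -0.001]
wrist_force: [-0.2, -0.3, -0.6]
gripper_width: 0.5
grip_force: 0.0
```

Call:
arm_command(targets=[0,0,-0.02,0,0,0,-0.025,0,0,0.026,-0.005,0,0,0.027,0,0,0,0.027,0,0])

```text
time_s: 9.32
ee_pos: [0.65, -0.093, 0.1203]
tcp_rot: [1.0, 0.001, 0.001, 0.0]
wrist_force: [-0.3, 0.2, 0.0]
gripper_width: 0.5
grip_force: 0.0
```

Call:
arm_command(targets=[0,0,0,0])

```text
time_s: 9.45
ee_pos: [0.65, -0.094, 0.12]
tcp_rot: [1.0, -0.0, 0.001, 0.0]
wrist_force: [-0.3, 0.8, -0.7]
gripper_width: 0.496
grip_force: 0.0
```

Run:
```python
from h import *
o=manip.get_obs(); print(o['time_s'],o['ee_pos'],o['gripper_width'],o['wrist_force'])
save('wrist','w3')
for q in ['case_a_mid','case_b_mid','case_c_mid','case_d_mid']:
    r=manip.place_of('wrist',q)
    print(q,[(np.round(x['pixel'],1),round(x['confidence'],2),atz('wrist',x['pixel'],.0335,o)[:2].round(4)) for x in r[:5]])
```

```text
9.45 [ 0.64997736 -0.09400238  0.11998355] 0.49597674358239424 [-0.32947398  0.84162752 -0.67675806]
case_a_mid [(array([104.3, 197.9]), 0.6, array([0.6493, 0.0396]))]
case_b_mid [(array([164.4, 198.1]), 0.85, array([ 0.6491, -0.0126]))]
case_c_mid [(array([256.7, 197.2]), 0.74, array([ 0.6498, -0.093 ]))]
case_d_mid [(array([321.8, 199.5]), 0.68, array([ 0.6477, -0.1497]))]
```

View pics/w3.png

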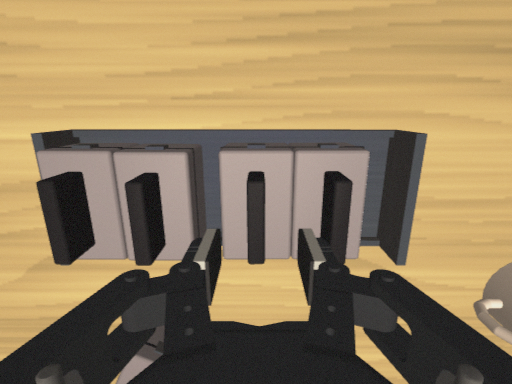

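a and b are at the left wall, with a gap between b and c at columns 200–222. Rib c at column 257 is under the tool. I'm descending to grip c.

Call:
arm_command(targets=[0,-0.001,0.018,0,0,0,0.02,0,0,0,0.014,0,0,0,0,0])

```text
time_s: 10.2
ee_pos: [0.6471, -0.0909, 0.0635]
tcp_rot: [1.0, 0.001, -0.002, -0.001]
wrist_force: [0.2, 0.2, 0.7]
gripper_width: 0.499
grip_force: 0.0
```

Call:
arm_command(targets=[0,0,0,0,0,0,0,0,0,0,0,0,0,0,0,0], fingers=1)

```text
time_s: 10.7
ee_pos: [0.65, -0.0917, 0.0672]
tcp_rot: [1.0, 0.001, 0.001, 0.0]
wrist_force: [1.2, 0.1, 2.5]
gripper_width: 0.129
grip_force: 59.9
```

Call:
arm_command(targets=[0,0.002,0,0,0,0.002,0,0,0,0.002,0,0,0,0.002,0,0,0,0.002,0,0])

```text
time_s: 11.32
ee_pos: [0.65, -0.0992, 0.0674]
tcp_rot: [1.0, 0.002, 0.001, -0.002]
wrist_force: [-0.5, 6.4, 2.9]
gripper_width: 0.125
grip_force: 60.0
```

Call:
arm_command(targets=[0,0.002,0,0,0,0.002,0,0,0,0.002,0,0,0,0.002,0,0,0,0.002,0,0])

```text
time_s: 11.95
ee_pos: [0.65, -0.1093, 0.0673]
tcp_rot: [1.0, 0.002, 0.001, -0.002]
wrist_force: [0.8, 4.2, 1.8]
gripper_width: 0.127
grip_force: 59.8
```

Call:
arm_command(targets=[0,0.002,0,0,0,0.002,0,0,0,0.002,0,0,0,0.002,0,0,0,0.002,0,0])

```text
time_s: 12.58
ee_pos: [0.6501, -0.1192, 0.0674]
tcp_rot: [1.0, 0.002, 0.001, -0.002]
wrist_force: [-0.8, 9.6, 9.5]
gripper_width: 0.127
grip_force: 60.9
```

Call:
arm_command(targets=[0,0.001,0,0,0,0.001,0,0,0,0.001,0,0,0,0.001,0,0])

```text
time_s: 13.08
ee_pos: [0.65, -0.1229, 0.0674]
tcp_rot: [1.0, 0.002, 0.001, -0.003]
wrist_force: [0.4, 7.3, 6.1]
gripper_width: 0.125
grip_force: 60.5
```

Call:
arm_command(targets=[0,0.001,0,0,0,0.001,0,0])

```text
time_s: 13.32
ee_pos: [0.65, -0.1252, 0.0673]
tcp_rot: [1.0, 0.002, 0.001, -0.002]
wrist_force: [0.1, 4.3, 2.1]
gripper_width: 0.128
grip_force: 60.0
```

Still sliding freely, so I'm continuing.

Call:
arm_command(targets=[0,0.001,0,0,0,0.001,0,0])

```text
time_s: 13.58
ee_pos: [0.65, -0.127, 0.0673]
tcp_rot: [1.0, 0.002, 0.001, -0.002]
wrist_force: [1.0, 3.5, 4.7]
gripper_width: 0.126
grip_force: 60.4
```

Call:
arm_command(targets=[0,0.001,0,0])

```text
time_s: 13.7
ee_pos: [0.65, -0.1281, 0.0673]
tcp_rot: [1.0, 0.002, 0.001, -0.002]
wrist_force: [-0.1, 4.3, 3.7]
gripper_width: 0.127
grip_force: 60.1
```

Call:
arm_command(targets=[0,0.001,0,0])

```text
time_s: 13.82
ee_pos: [0.65, -0.1285, 0.0674]
tcp_rot: [1.0, 0.002, 0.001, -0.003]
wrist_force: [0.6, 7.8, 6.9]
gripper_width: 0.129
grip_force: 60.7
```

Call:
arm_command(targets=[0,0.001,0,0])

```text
time_s: 13.95
ee_pos: [0.65, -0.1287, 0.0674]
tcp_rot: [1.0, 0.002, 0.001, -0.004]
wrist_force: [1.3, 10.3, 5.6]
gripper_width: 0.126
grip_force: 60.7
```

Second wall felt: c stopped at -0.1287, so the gap is about 59 mm centred at y≈-0.071. I'm relieving, releasing and going over the loose case.

Call:
arm_command(targets=[0,-0.002,0,0,0,0,0,0])

```text
time_s: 14.2
ee_pos: [0.65, -0.1285, 0.0673]
tcp_rot: [1.0, 0.001, 0.001, -0.002]
wrist_force: [1.0, 5.0, 6.1]
gripper_width: 0.129
grip_force: 60.5
```

Call:
arm_command(targets=[0,0,0,0,0,0,0,0,0,0,0,0], fingers=0.5)

```text
time_s: 14.58
ee_pos: [0.6488, -0.1308, 0.0658]
tcp_rot: [1.0, 0.001, -0.001, 0.0]
wrist_force: [0.3, -0.7, -0.2]
gripper_width: 0.501
grip_force: 0.0
```

Call:
arm_command(targets=[0,0,-0.025,0,0,0,-0.03,0,-0.028,-0.021,-0.01,0,-0.028,-0.021,-0.01,0,-0.028,-0.021,-0.01,0])

```text
time_s: 15.2
ee_pos: [0.5641, -0.0673, 0.1514]
tcp_rot: [1.0, 0.001, -0.0, 0.0]
wrist_force: [0.1, 0.1, 0.0]
gripper_width: 0.498
grip_force: 0.0
```

Call:
arm_command(targets=[-0.038,-0.029,0,0,-0.038,-0.029,0,0,-0.036,-0.028,0,8,0,0,0,8,0,0,0,8])

```text
time_s: 15.82
ee_pos: [0.4326, -0.0579, 0.1515]
tcp_rot: [0.987, -0.16, 0.002, -0.03]
wrist_force: [0.4, -0.6, -0.6]
gripper_width: 0.506
grip_force: 0.0
```

Call:
arm_command(targets=[0,0,0,0])

```text
time_s: 15.95
ee_pos: [0.4325, -0.0595, 0.1514]
tcp_rot: [0.986, -0.161, 0.002, -0.03]
wrist_force: [0.4, 0.2, 0.0]
gripper_width: 0.498
grip_force: 0.0
```

Run:
```python
from h import *
o=manip.get_obs(); print(o['time_s'],o['ee_pos'],R.from_quat(o['tcp_rot']).as_matrix()[:,0].round(3))
save('wrist','w4')
r=manip.place_of('wrist','case_new_mid')
print([(np.round(x['pixel'],1),round(x['confidence'],2),atz('wrist',x['pixel'],.0275,o)[:2].round(4)) for x in r[:5]])
```

```text
15.95 [ 0.43247677 -0.05952233  0.15139065] [ 0.948 -0.319 -0.007]
[(array([183.9, 189.7]), 0.81, array([0.4532, 0.0217]))]
```

View pics/w4.png

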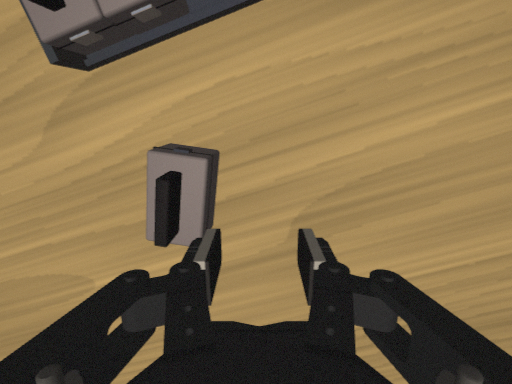

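The loose case is at (183,190), with its rib at columns 157–180. The tool fell short and is tilted 3.4°, so I'm checking the joints.

Run:
```python
from h import *
o=manip.get_obs(); print(o['joint_pos'].round(3),o['joint_velocities'].round(3),o['ee_pos']); print(R.from_quat(o['tcp_rot']).as_matrix().round(4)); print(o['wrist_force'],o['joint_efforts'].round(1))
```

```text
[-3.220e-01  1.000e-03 -5.250e-01  1.051e+00  6.000e-02  3.141e+00] [0.025 0.005 0.004 0.002 0.002 0.001] [ 0.43301211 -0.05801594  0.15133062]
[[ 0.9489 -0.3153  0.0126]
 [-0.3155 -0.9471  0.0592]
 [-0.0068 -0.0601 -0.9982]]
[0.21018387 0.00626701 0.0949385 ] [ -0.6 -27.1  26.9   0.1   0.1   0. ]
```

Joint 6 is at its limit. I'll use the half-turn grasp instead and turn back about 175°.

Call:
arm_command(targets=[0,0,0,-10,0,0,0,-10,0,0,0,-10,0,0,0,-10,0,0,0,-10])

```text
time_s: 16.68
ee_pos: [0.4334, -0.0568, 0.1512]
tcp_rot: [0.961, 0.276, 0.014, -0.027]
wrist_force: [0.4, 1.2, -0.1]
gripper_width: 0.5
grip_force: 0.0
```

Call:
arm_command(targets=[0,0,0,-10,0,0,0,-10,0,0,0,-10,0,0,0,-10,0,0,0,-10])

```text
time_s: 17.3
ee_pos: [0.4333, -0.0568, 0.1512]
tcp_rot: [0.754, 0.656, 0.024, -0.018]
wrist_force: [-0.1, -0.7, -0.3]
gripper_width: 0.503
grip_force: 0.0
```

Call:
arm_command(targets=[0,0,0,-10,0,0,0,-10,0,0,0,-10,0,0,0,-10,0,0,0,-10])

```text
time_s: 17.92
ee_pos: [0.4334, -0.0568, 0.1512]
tcp_rot: [0.406, 0.913, 0.03, -0.007]
wrist_force: [-0.3, 0.7, -1.4]
gripper_width: 0.499
grip_force: 0.0
```

Run:
```python
from h import *
o=manip.get_obs(); print(o['joint_pos'].round(3),o['ee_pos']); M=R.from_quat(o['tcp_rot']).as_matrix();print(M.round(4))
print(np.degrees(np.arctan2(M[1,0],M[0,0])), M.T@(np.array([.453,.0215,.15])-o['ee_pos']))
```

```text
[-0.319  0.002 -0.524  1.051  0.06   0.517] [ 0.43335131 -0.05677477  0.15122627]
[[-0.6706  0.7417  0.0121]
 [ 0.741   0.6689  0.0593]
 [ 0.0359  0.0488 -0.9982]]
132.14581070354782 [0.0447784  0.06687401 0.00610542]
```

The tilt stayed in the commanded pose. I'll undo it the same way at the opposite end of joint 6, where the blocked motion leans the tool the other way.

Call:
arm_command(targets=[0,0,0,-10.5,0,0,0,-10.5,0,0,0,-10.5,0,0,0,-10.5,0,0,0,-10.5])

```text
time_s: 18.55
ee_pos: [0.4334, -0.0568, 0.1512]
tcp_rot: [-0.04, 0.999, 0.029, 0.007]
wrist_force: [-0.5, 0.6, 0.1]
gripper_width: 0.5
grip_force: 0.0
```

Call:
arm_command(targets=[0,0,0,-10.5,0,0,0,-10.5,0,0,0,-10.5,0,0,0,-10.5,0,0,0,-10.5])

```text
time_s: 19.18
ee_pos: [0.4334, -0.0568, 0.1512]
tcp_rot: [-0.478, 0.878, 0.023, 0.02]
wrist_force: [-0.8, 0.2, -0.0]
gripper_width: 0.499
grip_force: 0.0
```

Call:
arm_command(targets=[0,0,0,-10.5,0,0,0,-10.5,0,0,0,-10.5,0,0,0,-10.5,0,0,0,-10.5])

```text
time_s: 19.8
ee_pos: [0.4333, -0.0568, 0.1512]
tcp_rot: [0.817, -0.576, -0.012, -0.028]
wrist_force: [-1.0, 1.6, 0.1]
gripper_width: 0.506
grip_force: 0.0
```

Call:
arm_command(targets=[0,0,0,-10.5,0,0,0,-10.5,0,0,0,-10.5,0,0,0,-10.5,0,0,0,-7])

```text
time_s: 20.42
ee_pos: [0.4333, -0.0568, 0.1512]
tcp_rot: [0.982, -0.186, 0.0, -0.03]
wrist_force: [0.8, 0.8, 0.6]
gripper_width: 0.495
grip_force: 0.0
```

```bash
cat > p.py <<'E'
from h import *
o=manip.get_obs(); print(o['time_s'],o['joint_pos'].round(3),o['ee_pos'].round(4)); M=R.from_quat(o['tcp_rot']).as_matrix();print('z',M[:,2].round(4),'yaw',np.degrees(np.arctan2(M[1,0],M[0,0])).round(2))
E
python3 p.py
```

```text
20.425 [-3.190e-01  2.000e-03 -5.240e-01  1.051e+00  6.000e-02 -3.086e+00] [ 0.4333 -0.0568  0.1512]
z [ 0.0121  0.0593 -0.9982] yaw -21.46
```

Call:
arm_command(targets=[0,0,0,-8,0,0,0,0])

```text
time_s: 20.68
ee_pos: [0.4386, -0.0371, 0.1512]
tcp_rot: [0.991, -0.131, 0.002, -0.023]
wrist_force: [-1.0, -0.1, 0.2]
gripper_width: 0.5
grip_force: 0.0
```

```bash
python3 p.py
```

```text
20.675 [-0.262  0.006 -0.52   1.047  0.045 -3.141] [ 0.4386 -0.0371  0.1512]
z [ 0.0094  0.0444 -0.999 ] yaw -15.06
```

That works. About 15° more is needed.

Call:
arm_command(targets=[0,0,0,-8,0,0,0,-6,0,0,0,0])

```text
time_s: 21.05
ee_pos: [0.4466, 0.0228, 0.1512]
tcp_rot: [0.999, -0.047, 0.002, 0.001]
wrist_force: [-0.0, 0.6, 0.2]
gripper_width: 0.501
grip_force: 0.0
```

```bash
python3 p.py
```

```text
21.05 [-9.300e-02  1.700e-02 -5.080e-01  1.041e+00 -2.000e-03 -3.141e+00] [0.4466 0.0228 0.1512]
z [ 0.0047 -0.0021 -1.    ] yaw -5.36
```

The tool is vertical again and already above the loose case. I'm turning to the half-turn grasp.

Call:
arm_command(targets=[0,0,0,10.5,0,0,0,10.5,0,0,0,10.5,0,0,0,10.5,0,0,0,10.5])

```text
time_s: 21.68
ee_pos: [0.4465, 0.0205, 0.1512]
tcp_rot: [0.873, -0.489, 0.003, -0.0]
wrist_force: [-0.9, 0.3, -1.6]
gripper_width: 0.498
grip_force: 0.0
```

Call:
arm_command(targets=[0,0,0,10.5,0,0,0,10.5,0,0,0,10.5,0,0,0,10.5,0,0,0,10.5])

```text
time_s: 22.3
ee_pos: [0.4465, 0.0205, 0.1512]
tcp_rot: [-0.566, 0.824, -0.002, 0.001]
wrist_force: [-1.0, -0.1, -0.3]
gripper_width: 0.501
grip_force: 0.0
```

Call:
arm_command(targets=[0,0,0,10.5,0,0,0,10.5,0,0,0,10.5,0,0,0,10.5,0,0,0,10.5])

```text
time_s: 22.92
ee_pos: [0.4466, 0.0205, 0.1512]
tcp_rot: [-0.144, 0.99, -0.002, 0.002]
wrist_force: [-0.4, 0.2, -0.2]
gripper_width: 0.496
grip_force: 0.0
```

Call:
arm_command(targets=[0,0,0,10.5,0,0,0,10.5,0,0,0,10.5,0,0,0,6,0,0,0,0])

```text
time_s: 23.55
ee_pos: [0.4466, 0.0206, 0.1512]
tcp_rot: [0.178, 0.984, -0.001, 0.003]
wrist_force: [0.0, -0.1, -0.2]
gripper_width: 0.501
grip_force: 0.0
```

```bash
python3 p.py
python3 - <<'E'
from h import *
o=manip.get_obs(); save('wrist','w5'); M=R.from_quat(o['tcp_rot']).as_matrix()
r=manip.place_of('wrist','case_new_mid')
for x in r: 
  p=atz('wrist',x['pixel'],.0275,o); print(np.round(x['pixel'],1),x['confidence'],p.round(4),'tool',(M.T@(p-o['ee_pos'])).round(4))
E
```

```text
23.55 [-0.097  0.017 -0.508  1.041 -0.002  0.261] [0.4466 0.0206 0.1512]
z [ 0.0047 -0.0023 -1.    ] yaw 159.44
[261.9 187.8] 0.82 [0.452  0.021  0.0275] tool [-0.0043  0.0023  0.1238]
```

View pics/w5.png

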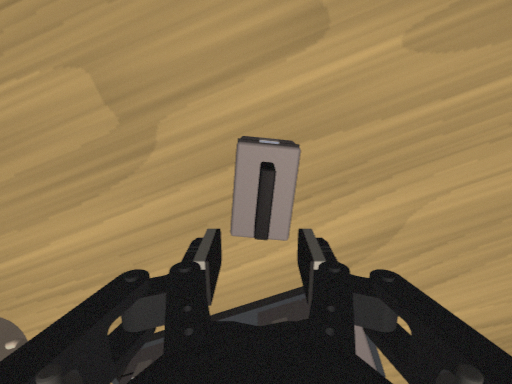

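The loose case is centred at about (265,192) and turned about 5° clockwise from the tool. I'm correcting, descending and gripping.

Call:
arm_command(targets=[-0.004,0.004,0,5,0,0,0.025,0,0,0,0.025,0,0,0,0.025,0,0,0,0.014,0])

```text
time_s: 24.28
ee_pos: [0.4513, 0.0234, 0.0611]
tcp_rot: [0.221, 0.975, -0.001, 0.002]
wrist_force: [0.5, 0.3, -0.0]
gripper_width: 0.502
grip_force: 0.0
```

Call:
arm_command(targets=[0,0,0,0,0,0,0,0,0,0,0,0,0,0,0,0,0,0,0,0], fingers=1)

```text
time_s: 24.9
ee_pos: [0.4525, 0.0235, 0.0628]
tcp_rot: [0.221, 0.975, -0.0, 0.003]
wrist_force: [-0.0, 0.2, 0.2]
gripper_width: 0.128
grip_force: 61.8
```

Call:
arm_command(targets=[0,0,-0.005,0,0,0,-0.015,0,0,0,-0.03,0,0,0,-0.03,0,0,0,-0.02,0])

```text
time_s: 25.52
ee_pos: [0.4526, 0.0237, 0.1649]
tcp_rot: [0.221, 0.975, -0.0, 0.004]
wrist_force: [-0.4, 0.3, -2.6]
gripper_width: 0.127
grip_force: 61.4
```

```bash
python3 p.py
```

```text
25.525 [-0.089  0.013 -0.481  1.069 -0.002  0.356] [0.4526 0.0237 0.1649]
z [ 0.008  -0.0023 -1.    ] yaw 154.45
```

Call:
arm_command(targets=[0,0,-0.01,-8.5,0,0,0,-8.5,0,0,0,-8.5,0,0,0,0,0,0,0,0])

```text
time_s: 26.15
ee_pos: [0.4517, 0.0238, 0.1728]
tcp_rot: [0.001, 1.0, -0.001, 0.003]
wrist_force: [0.2, -0.2, -3.6]
gripper_width: 0.126
grip_force: 61.3
```

Call:
arm_command(targets=[-0.03,-0.014,0,0,-0.03,-0.014,0,0,-0.03,-0.014,0,0,-0.03,-0.014,0,0,-0.03,-0.014,0,0])

```text
time_s: 26.78
ee_pos: [0.6025, -0.0469, 0.1731]
tcp_rot: [0.001, 1.0, -0.001, 0.002]
wrist_force: [-0.2, 0.1, -2.4]
gripper_width: 0.131
grip_force: 61.2
```

Call:
arm_command(targets=[-0.023,-0.012,0,0,-0.023,-0.013,0,0,0,0,0,0,0,0,0,0])

```text
time_s: 27.28
ee_pos: [0.6469, -0.0712, 0.173]
tcp_rot: [0.001, 1.0, -0.001, 0.002]
wrist_force: [-0.2, 0.6, -3.3]
gripper_width: 0.128
grip_force: 61.3
```

```bash
python3 p.py
python3 - <<'E'
from h import *
o=manip.get_obs(); save('wrist','w6'); save('side','s6')
for c in ['wrist']:
  for q in ['case_b_mid','case_c_mid','case_new_mid']:
    for x in manip.place_of(c,q)[:4]: 
      p=atz(c,x['pixel'],.0335,o); print(q,np.round(x['pixel'],1),round(x['confidence'],2),p.round(4))
E
```

```text
27.275 [-2.090e-01  3.520e-01 -4.800e-02  1.167e+00 -1.000e-03 -2.070e-01] [ 0.6469 -0.0712  0.173 ]
z [ 0.0033 -0.0015 -1.    ] yaw 179.9
case_b_mid [316.6 179.8] 0.78 [ 0.6471 -0.0119  0.0335]
case_b_mid [368.  185.5] 0.52 [0.6534 0.0427 0.0335]
case_c_mid [204.7 184.9] 0.61 [ 0.6526 -0.1299  0.0335]
case_new_mid [256.3 214.8] 0.87 [ 0.6864 -0.0755  0.0335]
case_new_mid [205.1 182.8] 0.57 [ 0.6503 -0.1293  0.0335]
case_new_mid [154.8 182.3] 0.51 [ 0.6497 -0.1824  0.0335]
case_new_mid [313.2 183.2] 0.23 [ 0.6508 -0.0153  0.0335]
```

View pics/w6.png

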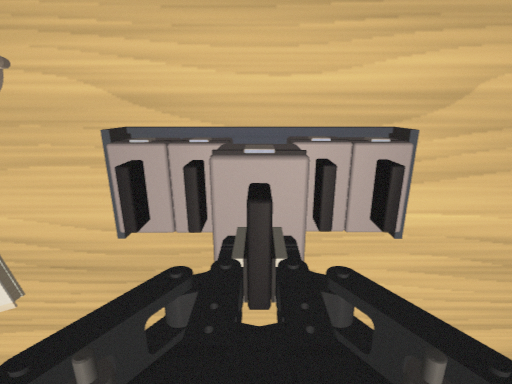

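The held case (columns 212–306) is centred between ribs b (col 323) and c (col 197). I'm checking its fore-aft offset and yaw numerically.

Run:
```python
from h import *
o=manip.get_obs()
print(atz('wrist',(256.3,214.8),.1377,o).round(4))
g=cv2.imread('pics/w6.png',0).astype(float); g=cv2.GaussianBlur(g,(3,3),0)
def fit(c0,c1,r0,r1,s):
    G=np.gradient(g,axis=0)*s; cs=np.arange(c0,c1)
    rr=[]
    for c in cs:
        w=np.clip(G[r0:r1,c],0,None)**2; rr.append((w*np.arange(r0,r1)).sum()/w.sum())
    p=np.polyfit(cs,rr,1); res=np.array(rr)-np.polyval(p,cs)
    k=abs(res)<.8; p=np.polyfit(cs[k],np.array(rr)[k],1); return np.degrees(np.arctan(p[0])).round(2),np.polyval(p,259).round(1),k.mean()
print('lip',fit(140,380,120,133,-1),'lid',fit(218,240,148,160,1),fit(218,300,148,162,1))
# vertical: body side edges 
G=np.gradient(g,axis=1)
for (a,b) in [(205,220),(298,312)]:
    print([ (r,a+int(np.argmax(abs(G[r,a:b])))) for r in range(165,230,10)])
```

```text
[ 0.6459 -0.0738  0.1377]
lip (np.float64(-0.0), np.float64(126.0), np.float64(1.0)) lid (np.float64(0.27), np.float64(156.1), np.float64(1.0)) (np.float64(17.7), np.float64(160.2), np.float64(0.012195121951219513))
[(165, 205), (175, 205), (185, 205), (195, 206), (205, 206), (215, 207), (225, 205)]
[(165, 309), (175, 309), (185, 308), (195, 308), (205, 307), (215, 311), (225, 306)]<stdin>:11: RankWarning: Polyfit may be poorly conditioned
```

Yaw is within 0.3°. I'm shifting 3 mm forward and descending.

Call:
arm_command(targets=[-0.003,0,0.01,0,0,0,0.015,0,0,0,0.012,0,0,0,0,0])

```text
time_s: 28.02
ee_pos: [0.649, -0.0711, 0.134]
tcp_rot: [0.0, 1.0, -0.001, 0.0]
wrist_force: [-0.6, 0.3, -3.8]
gripper_width: 0.124
grip_force: 61.3
```

Call:
arm_command(targets=[0,0,0.003,0,0,0,0.003,0,0,0,0.003,0,0,0,0.003,0,0,0,0.003,0])

```text
time_s: 28.65
ee_pos: [0.6509, -0.0716, 0.1214]
tcp_rot: [0.0, 1.0, -0.001, 0.003]
wrist_force: [0.7, -1.0, -2.9]
gripper_width: 0.129
grip_force: 61.3
```

Call:
arm_command(targets=[0,0,0.002,0,0,0,0.002,0,0,0,0.002,0])

```text
time_s: 29.02
ee_pos: [0.6509, -0.0715, 0.1155]
tcp_rot: [0.0, 1.0, -0.001, 0.003]
wrist_force: [0.1, -0.6, -3.2]
gripper_width: 0.128
grip_force: 61.3
```

Call:
arm_command(targets=[0,0,0.003,0,0,0,0.003,0])

```text
time_s: 29.28
ee_pos: [0.6509, -0.0715, 0.1094]
tcp_rot: [0.0, 1.0, -0.001, 0.003]
wrist_force: [1.0, -0.2, -3.0]
gripper_width: 0.127
grip_force: 61.4
```

It's in the gap with no contact. I'm continuing down.

Call:
arm_command(targets=[0,0,0.004,0,0,0,0.004,0,0,0,0.004,0,0,0,0.004,0,0,0,0.004,0])

```text
time_s: 29.9
ee_pos: [0.651, -0.0716, 0.0892]
tcp_rot: [0.0, 1.0, -0.001, 0.002]
wrist_force: [-0.6, -0.0, -2.6]
gripper_width: 0.124
grip_force: 61.3
```

Call:
arm_command(targets=[0,0,0.004,0,0,0,0.003,0,0,0,0.003,0,0,0,0.002,0,0,0,0.002,0])

```text
time_s: 30.52
ee_pos: [0.6511, -0.0716, 0.0755]
tcp_rot: [0.0, 1.0, -0.001, 0.003]
wrist_force: [0.5, 1.0, -2.5]
gripper_width: 0.127
grip_force: 61.3
```

Call:
arm_command(targets=[0.0,0,0.002,0,0,0,0.002,0,0,0,0.001,0])

```text
time_s: 30.9
ee_pos: [0.651, -0.0716, 0.0704]
tcp_rot: [0.0, 1.0, -0.001, 0.002]
wrist_force: [-0.4, 0.7, -2.9]
gripper_width: 0.126
grip_force: 61.3
```

Call:
arm_command(targets=[0,0,0.001,0,0,0,0,0])

```text
time_s: 31.15
ee_pos: [0.6511, -0.0717, 0.0694]
tcp_rot: [0.0, 1.0, -0.001, 0.002]
wrist_force: [-0.5, -0.0, -3.6]
gripper_width: 0.129
grip_force: 61.2
```

Call:
arm_command(targets=[0,0,0.001,0,0,0,0,0])

```text
time_s: 31.4
ee_pos: [0.6512, -0.0717, 0.0689]
tcp_rot: [0.0, 1.0, -0.001, 0.003]
wrist_force: [-0.6, -0.4, -0.4]
gripper_width: 0.129
grip_force: 61.6
```

The floor is felt. I'm releasing, rising and checking.

Call:
arm_command(targets=[0,0,0.0005,0,0,0,0,0])

```text
time_s: 31.65
ee_pos: [0.6511, -0.0718, 0.0688]
tcp_rot: [0.001, 1.0, -0.001, 0.003]
wrist_force: [-2.8, 0.1, 5.1]
gripper_width: 0.127
grip_force: 62.4
```

Call:
arm_command(targets=[0,0,0,0,0,0,0,0,0,0,0,0,0,0,0,0], fingers=0.45)

```text
time_s: 32.15
ee_pos: [0.6512, -0.0717, 0.0679]
tcp_rot: [0.0, 1.0, -0.001, 0.002]
wrist_force: [0.2, 1.3, 0.8]
gripper_width: 0.551
grip_force: 0.0
```

Call:
arm_command(targets=[0,0,-0.01,0,0,0,-0.025,0,0,0,-0.035,0,0,0,-0.04,0,0,0,0,0])

```text
time_s: 32.78
ee_pos: [0.6539, -0.0721, 0.1836]
tcp_rot: [0.0, 1.0, -0.002, 0.007]
wrist_force: [0.9, 0.9, 0.5]
gripper_width: 0.556
grip_force: 0.0
```

```bash
python3 p.py
python3 - <<'E'
from h import *
o=manip.get_obs(); a=save('wrist','w7')
for q in ['case_a_mid','case_b_mid','case_c_mid','case_d_mid','case_new_mid']:
    for x in manip.place_of('wrist',q)[:2]: 
      p=atz('wrist',x['pixel'],.0335,o); print(q,np.round(x['pixel'],1),round(x['confidence'],2),p.round(4))
b=save('side','s7'); c=cv2.resize(b[140:240,200:300],(384,384),interpolation=cv2.INTER_CUBIC)
cv2.imwrite('pics/f.png',cv2.resize(np.hstack([a,c]),(800,343))[:,:,::-1])
E
```

```text
32.775 [-2.080e-01  3.500e-01 -2.800e-02  1.177e+00 -1.000e-03 -2.070e-01] [ 0.6539 -0.0721  0.1836]
z [ 0.0145 -0.0041 -0.9999] yaw 179.95
case_a_mid [369.2 175.3] 0.64 [0.6534 0.0456 0.0335]
case_b_mid [312.5 170. ] 0.68 [ 0.6475 -0.0161  0.0335]
case_c_mid [210.6 171.4] 0.69 [ 0.6491 -0.1261  0.0335]
case_d_mid [162.  172.7] 0.63 [ 0.6506 -0.179   0.0335]
case_new_mid [256.7 170.1] 0.97 [ 0.6477 -0.0763  0.0335]
```

View pics/f.png

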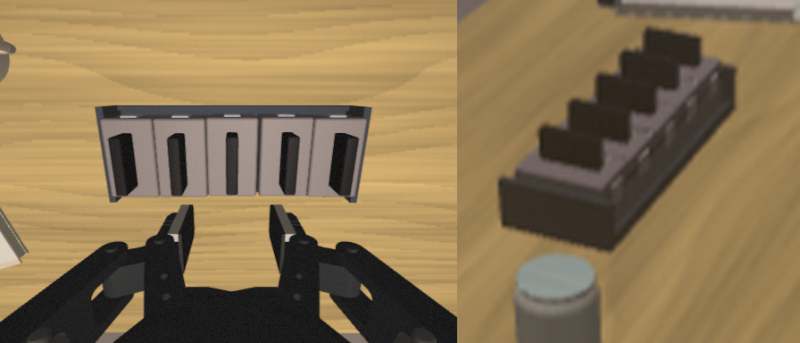

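The five cases stand level in the row with their ribs aligned (columns 122, 177, 232, 288, 343), and the new one is in the middle, fully down.

```bash
python3 -c "
from station import manip
print(manip.sign_off())"
```

```text
the job is handed in; nothing more can be done
None
```

The loose case is back in the middle of the rack, two cases on each side, upright and down on the floor with its rib in line with the others; I handed the job in at about 33 s.

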